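Refit the lock spring of a capsule filler

ROBOT

A 6-joint arm with a two-finger parallel gripper is mounted at the origin on the work surface. World frame = base frame: x ahead of the robot, y to its left, z up, the work surface at z = 0. Lengths are in mm, angles in rad, forces in N, time in s.
With the tool pointing down it reaches from about 300 to 775 mm from the base axis. Payload 14.6 kg.
Tool frame: the origin (TCP) lies on the centre line of the jaws, within the pads' length; the fingertips stand 19 mm ahead of it and the grasp point (between the pads) is the TCP (bot.tip_reach is the distance from the TCP to the fingertips, in mm); z points along the fingers, y is the line along which they close (so a half turn about z gives the same grasp; the last joint's range is limited). The gripper opens to 85 mm and grips with 20 to 120 N. Pads are 22 mm wide; open, the fingers measure 114 mm over their backs; the gripper's body (76 mm by 85 mm) begins 54 mm behind the grasp point. The pads swing forward as they close: fully open they stand 13 mm farther back than shut.
Start: joints at [1.174, 0.3, 1.521, -0, 1.321, -0.067], TCP at [178.117, 520.35, 250.281] pointing down, gripper open.
Joint ranges: [-3.03, 3.03], [-0.79, 2.21], [0.23, 2.52], [-1.04, 4.18], [0, 3.07], [-2.55, 2.55]. Speed limits (rad/s): [2.22, 2.22, 2.57, 3.14, 3.14, 3.14].

INTERFACE

Orientations are given as a unit quaternion [w, x, y, z].
In Python, from rig import bot gives the robot as it stands. Calls block until the motion is done:
- bot.move_to(position, orientation): joint-space move of the TCP to a pose.
- bot.servo_line(position, attitude=None, speed=150, until_force=None): straight line of the TCP; attitude=None keeps the orientation; speed is the mean speed in mm/s. With until_force (N) it stops when the force on the tool has changed by that much, and returns True; else False.
- bot.move_joints(angles): joint-space move.
- bot.move_gripper(opening, grip_force=None): finger opening in mm; grip_force is the grip in N (None keeps the last); returns when the fingers have stopped.
- bot.dwell(seconds).
- bot.ik(position, orientation): joint angles nearest the present ones, or None.
- bot.read_state(): the state.
- bot.read_camera(name): name is "side" or "top" or "wrist"; returns a dict with "image" (384x512x3 uint8, blue, green, red), "depth" (384x512 float32, mm along the optical axis (not along the pixel's ray), 0 where there is no reading), "fovy" (degrees; the focal length in pixels is half the picture's height over the tangent of half this angle, whatever the lens; pixels are square), "cx", "cy" (the principal point, pixels), "eye" and "attitude" of the camera in the world; the wrist camera has in their place "mount" (4x4, takes a point from camera to tool coordinates, whose origin is the TCP and whose axes are the flange's). Camera axes: x right, y down, z forward; pixel columns grow to the right and rows downward; lengths in mm; the calibration is good to about 2 mm. A picture is of the moment at which its call begins: read the wrist's pose just before it.
A pose or a line that the arm cannot do raises bot.MotionError and nothing moves.
- bot.finish_job(): hands the job in; it is judged then, once.
The state is a dict: "clock": time; "joint_positions": joint angles; "qvel": joint speeds; "effort": joint torques, N m; "ee_pos": TCP position; "tool_rot": TCP orientation; "ft_force": force on the tool from outside, world axes, zero at the start; "moment": the same for the moment, N m; "grip_width": finger opening in mm; "grip_force": force on a finger pad.
Only numpy, scipy, OpenCV 4.12 (cv2) and the standard library are available. Lean on these libraries where they do the work, as an engineer would, in place of code of your own. Each camera call takes 0.05 s, during which the arm holds its last target. There are 200 camera calls.

TASK

The washed lock spring, the larger one with the straight leg, stands in the steel tray. Put it back on the forked spindle of the capsule filler, tang end down and leg towards the front of the machine: where the tang snags on the spindle's end, twist the spring gently until the tang finds the slot rather than forcing it, then push it down fully home on the washer and let go. Leave everything else where it is.

Things in the scene. Friction and masses are not known exactly. Their poses are not given: they have to be found in the camera images.
- spring: The lock spring: steel compression spring, 56 mm long, 24.6 mm outside, 21.4 mm inside diameter, 1.6 mm wire, about 18 g, standing upright in the tray. Origin: centre of its lower end; z: its axis, up to the leg end; its own -x: the way the leg points. Told from the other spring by its size and leg.
- spring_grip (a point): Where to grip the spring: on its axis, 43 mm above the lower end, on coils that reach from 30 to 56 mm, fingers closing across the leg (along the spring's own y). Held there, its lower part gives way upwards by 1 mm per 0.7 N, 10 mm at most; then the coils are solid. Pressing it on anything with 25 N would bend it.
- leg_tip (a point): Tip of the spring's straight leg, which runs out radially along the spring's own -x from its top coil: 32 mm from the axis, 55 mm above the lower end.
- tang (a point): Middle of the tang: at the lower end the wire turns up inside and crosses the bore in a straight line along the spring's own x axis (parallel to the leg), 8.5 mm above the lower end. So the lowest 7 mm of coils go over a rod end before the tang meets it.
- filler: Manual capsule filler, fixed: white deck 200 mm (its x) by 260 mm (its y), 34 mm high, on it an aluminium plate with 100 holes (top at 46 mm, pins to 52 mm). Origin: on the counter under the deck's centre. Its front faces its own -x, roughly towards the robot. The forked lock spindle stands near the front right corner (-x, -y), 38 mm from the front edge, 50 mm clear of the plate.
- spindle_seat (a point): Centre of the top of the steel washer at the spindle's foot, where the spring's lower end must rest: 32 mm across, 37 mm above the counter; axes as the filler's. With the spring home its top is 8 mm below the spindle's end.
- spindle_end (a point): Centre of the spindle's free end, 64 mm above the washer. The spindle is an upright 18 mm steel rod, its last 4 mm tapered to 16.4 mm, split by a slot 4.6 mm wide right across it from the end down to 3 mm above the washer. The slot lies within 58 degrees of the filler's x axis, at an angle not reported; the tang enters it within about 10 degrees. The spindle turns only stiffly (0.12 N m).
- tray: Steel drying tray with a black rubber mat, fixed, 150 mm (its x) by 240 mm (its y), floor 3 mm above the counter, rim 12 mm high. Origin: under its centre. Holds the lock spring in its +y half, a knob and a shorter plain spring in its -y half.
- knob: Fluted aluminium lock knob, 33 mm across, 18 mm high, in the tray. Origin: centre of its underside. Leave it.
- post_spring: Shorter plain spring without leg or tang, 27 mm high, 16 mm across, standing in the tray. Leave it.
- cup: Frosted glass medicine cup, 48 mm across, 42 mm high, on the counter. Leave it.
- pill_case: Red pocket pill case, 45 by 75 mm, 21 mm high, on the counter. Leave it.
- tweezers: Steel tweezers, 124 mm long, lying flat, 5 mm high, on the counter. Leave them.
- vial_a: Amber pill vial with white cap, 36 mm across, 75 mm high, left rear of the counter. Leave it.
- vial_b: Another such vial, right of the middle at the far edge. Leave it.

How it is judged (in metres and radians):
At the end, for the whole second after the job is handed in: The lock spring stands upright round the spindle, its lower end resting on the washer (within 3 mm in height and 3 mm off centre), its leg pointing to the front of the filler (leg tip at least 10 mm ahead of the spindle's axis), at rest and released (horizontal distance between spring and spindle_seat below 0.003 m and z of spring in the frame of spindle_seat below 0.003 m and angle between spring's own z axis and vertical below 0.15 rad and x of leg_tip in the frame of spindle_seat below -0.01 m and linear speed of spring below 0.01 m/s); the robot touches nothing.
It fails at once if the spring is forced: more than 25 N between it and the capsule filler (contact force between spring and filler above 25 N).
It fails at once if one of the other things is shifted by more than 20 mm (distance of any of knob, post_spring, cup, pill_case, tweezers, vial_a, vial_b from where it was at the start of the episode above 0.02 m).
It also fails if it takes over 54 s, if anything falls off the work surface, if the arm or the gripper's body presses on something with over 40 N, if the wrist force passes 120 N, or if a joint passes its speed limit or range.

## Working session

There is one attempt and no reset: what is moved stays moved. The work goes in short steps, each a Python script; the robot and the scene stay as the last script left them, time stands still between calls to the robot, and variables do not carry over. Pictures are saved under pics/ and viewed, at most 10 in all, crops included, and the job is handed in when it is done.

```bash
ls; mkdir -p pics; cat > h.py <<'E'
import numpy as np, cv2
from scipy.spatial.transform import Rotation as R
from rig import bot
def rot(q): return R.from_quat([q[1],q[2],q[3],q[0]]).as_matrix()
def quat(M): x,y,z,w=R.from_matrix(M).as_quat(); return [w,x,y,z]
def cam(name):
    s=bot.read_state(); c=bot.read_camera(name)
    if name=="wrist":
        T=np.eye(4);T[:3,:3]=rot(s["tool_rot"]);T[:3,3]=s["ee_pos"]; T=T@np.array(c["mount"])
    else:
        T=np.eye(4);T[:3,:3]=rot(c["attitude"]);T[:3,3]=c["eye"]
    c["T"]=T; c["f"]=192/np.tan(np.radians(c["fovy"])/2); return c
def ray(c,u,v): 
    d=c["T"][:3,:3]@np.array([(u-c["cx"])/c["f"],(v-c["cy"])/c["f"],1]); return c["T"][:3,3],d
def onz(c,u,v,z): o,d=ray(c,u,v); return o+d*(z-o[2])/d[2]
def proj(c,p):
    q=c["T"][:3,:3].T@(np.array(p)-c["T"][:3,3]); return c["cx"]+c["f"]*q[0]/q[2], c["cy"]+c["f"]*q[1]/q[2]
def cloud(c):
    v,u=np.mgrid[:384,:512]; d=c["depth"]; P=np.stack([(u-c["cx"])/c["f"]*d,(v-c["cy"])/c["f"]*d,d],-1)
    P=P@c["T"][:3,:3].T+c["T"][:3,3]; P[d==0]=np.nan; return P
def down(yaw): # tool z down, tool y axis (closing) at angle yaw in world
    y=np.array([np.cos(yaw),np.sin(yaw),0]);z=np.array([0,0,-1.]);return quat(np.stack([np.cross(y,z),y,z],1))
E
python3 - <<'E'
from h import *
s=bot.read_state();print(s["clock"],s["tool_rot"])
ims=[]
for n in("top","side"):
    c=cam(n);print(n,c["fovy"],c["cx"],c["cy"],c["T"].round(2).tolist());np.savez(f"{n}0.npz",**{k:v for k,v in c.items()})
    cv2.imwrite(f"pics/{n}0.png",cv2.resize(c["image"],(768,576)))
c=cam("wrist");print(c["mount"])
E
```

```text
pics
0.0 [-1.29790534e-04  1.64133754e-01  9.86437900e-01 -6.03162694e-04]
top 53.57519652900256 254.88325526180478 197.49671923976507 [[-0.02, -0.99, 0.12, 481.58], [-1.0, 0.02, -0.01, 64.68], [0.01, -0.12, -0.99, 1039.0], [0.0, 0.0, 0.0, 1.0]]
side 45.479335556834215 258.99835256235554 193.04957522327777 [[0.72, -0.54, 0.45, 44.53], [-0.7, -0.56, 0.45, -485.92], [0.01, -0.63, -0.77, 1055.09], [0.0, 0.0, 0.0, 1.0]]
[[ 9.85051001e-04 -9.54213167e-01 -2.99125830e-01  7.64209968e+01]
 [ 9.99999448e-01  8.30397172e-04  6.44125387e-04  3.61471785e-01]
 [-3.66239682e-04 -2.99126299e-01  9.54213458e-01 -1.22502678e+02]
 [ 0.00000000e+00  0.00000000e+00  0.00000000e+00  1.00000000e+00]]
```

View pics/top0.png

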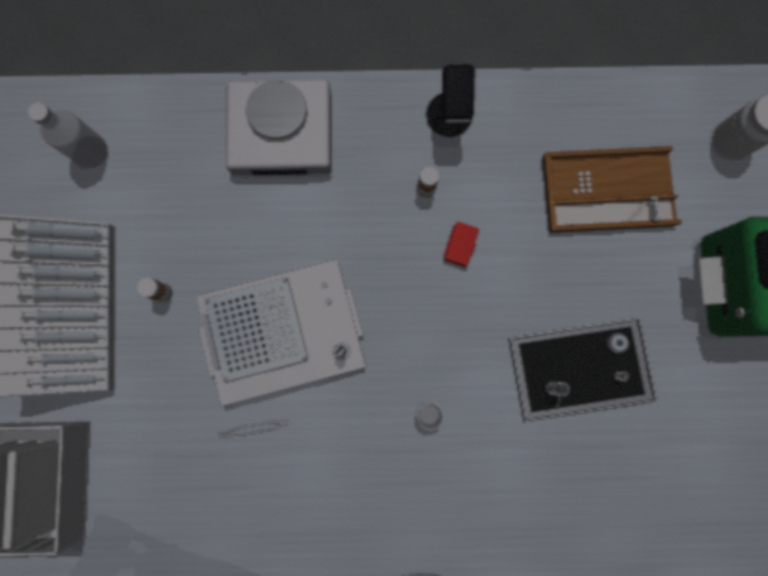

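View pics/side0.png

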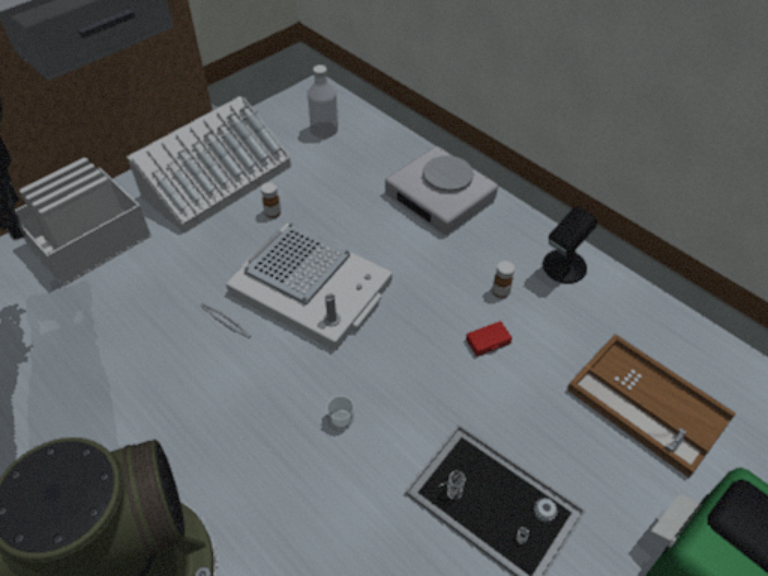

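The top view shows the filler at left with its spindle end at (340,350), and the tray at right. The lock spring's ring is at (558,388), with its leg pointing down. The side view confirms this, with the spindle at (330,310) and the spring at (455,485). Next I'll take close-ups with the wrist camera, spindle first.

```bash
python3 - <<'E'
from h import *
c=dict(np.load("top0.npz"))
e=onz(c,340/1.5,349/1.5,101);s=onz(c,558/1.5,387/1.5,59);print("end",e,"spring",s)
cs=dict(np.load("side0.npz"));print("chk",np.array(proj(cs,e))*1.5,np.array(proj(cs,s))*1.5)
f=[onz(c,u/1.5,v/1.5,34) for u,v in((197,297),(337,262),(364,371),(222,404))]
for p in f:print(p.round(0))
for yaw in np.radians([-90,-60,-30,0,30,60,90]):
    for p in(e,s):
        q=bot.ik([p[0],p[1],200],down(yaw)); print(np.degrees(yaw).round(),None if q is None else np.round(q,2))
E
```

```text
end [512.33805106 125.80854496 101.        ] spring [ 441.99344231 -241.47476503   59.        ]
chk [330.712031   297.82599075] [455.49581488 473.83621259]
[611. 382.  34.]
[670. 134.  34.]
[475.  89.  34.]
[424. 335.  34.]
-90.0 [ 0.17  0.3   1.65 -0.    1.2   1.74]
-90.0 [-0.57  0.25  1.71 -0.    1.18  1.  ]
-60.0 [ 0.17  0.3   1.65 -0.    1.2   1.22]
-60.0 [-0.57  0.25  1.71 -0.    1.18  0.47]
-30.0 [ 0.17  0.3   1.65 -0.    1.2   0.69]
-30.0 [-0.57  0.25  1.71 -0.    1.18 -0.05]
0.0 [ 0.17  0.3   1.65 -0.    1.2   0.17]
0.0 [-0.57  0.25  1.71 -0.    1.18 -0.57]
30.0 [ 0.17  0.3   1.65 -0.    1.2  -0.35]
30.0 [-0.57  0.25  1.71 -0.    1.18 -1.1 ]
60.0 [ 0.17  0.3   1.65 -0.    1.2  -0.88]
60.0 [-0.57  0.25  1.71 -0.    1.18 -1.62]
90.0 [ 0.17  0.3   1.65 -0.    1.2  -1.4 ]
90.0 [-0.57  0.25  1.71 -0.    1.18 -2.14]
```

```bash
python3 - <<'E'
from h import *
out=[]
for n,p,ys in(("spn",(512.3,125.8,101),(90,-90)),("spr",(442,-241.5,59),(-90,90))):
    for i,y in enumerate(ys):
        bot.move_to([p[0],p[1],p[2]+115],down(np.radians(y)));bot.dwell(.15)
        c=cam("wrist");np.savez(f"{n}{i}.npz",**c)
        u,v=proj(c,p);print(n,y,c["f"],u,v,bot.read_state()["clock"]);out.append(c["image"])
cv2.imwrite("pics/w.png",np.vstack([np.hstack([o[92:332,56:456] for o in out[:2]]),np.hstack([o[92:332,56:456] for o in out[2:]])]))
E
```

```text
spn 90 274.9546154383623 253.82454082415353 188.37919255177252 2.225
spn -90 274.9546154383623 255.39835033480247 188.68808698732116 5.075
spr -90 274.9546154383623 256.22849163376566 189.17088960238758 6.6833
spr 90 274.9546154383623 254.5271084708804 188.32577249360259 9.5333
```

View pics/w.png

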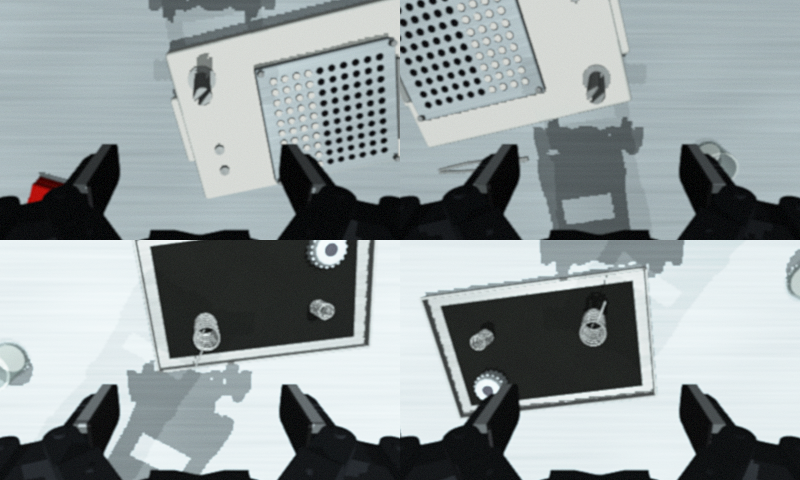

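The spindle ends are at about (202,94) and (596,94) in the upper panels. The spring tops are at about (206,335) and (594,325) in the lower panels, with thin legs visible. I'll enlarge these areas.

```bash
python3 - <<'E'
from h import *
t=[]
for n,(u,v) in(("spn0",(258,180)),("spn1",(252,180)),("spr0",(258,190)),("spr1",(256,170))):
    c=dict(np.load(n+".npz"));im=c["image"][v-28:v+28,u-38:u+38]
    im=cv2.normalize(im,None,0,255,cv2.NORM_MINMAX)
    if n<"spq":im=(255*(im/255.)**.6).astype(np.uint8)
    im=cv2.resize(im,(395,291),interpolation=cv2.INTER_CUBIC);t.append(im)
cv2.imwrite("pics/z.png",np.vstack([np.hstack(t[:2]),np.hstack(t[2:])]))
E
```

```text
(no output)
```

View pics/z.png

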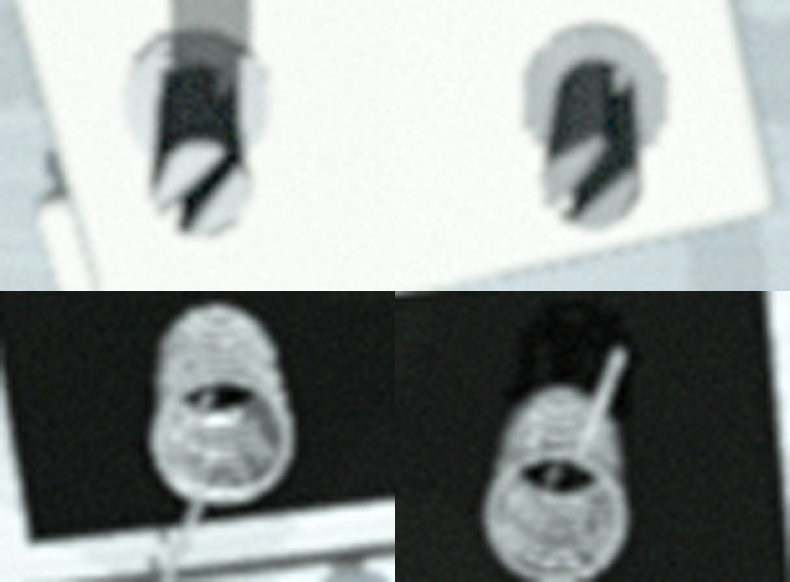

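```bash
python3 - <<'E'
from h import *
t=[]
def rect(c,ctr,z,half=18,n=380):
    g=np.linspace(-half,half,n);X,Y=np.meshgrid(ctr[0]+g,ctr[1]-g)
    P=np.stack([X,Y,np.full_like(X,z)],-1)-c["T"][:3,3];P=P@c["T"][:3,:3]
    m=np.float32(c["cx"]+c["f"]*P[...,0]/P[...,2]),np.float32(c["cy"]+c["f"]*P[...,1]/P[...,2])
    return cv2.remap(c["image"],*m,cv2.INTER_CUBIC)
for n,p,z in(("spn0",(512.3,125.8),101),("spn1",(512.3,125.8),101),("spr0",(442,-241.5),59),("spr1",(442,-241.5),59)):
    c=dict(np.load(n+".npz"))
    if n=="spn0": a=(38*0+258-38,180-28);q=onz(c,a[0]+201/5.197,a[1]+188/5.197,101);print("end",q)
    if n=="spn1": a=(252-38,180-28);q=onz(c,a[0]+(592-395)/5.197,a[1]+183/5.197,101);print("end",q)
    hf=12 if z>100 else 18
    im=rect(c,p,z,hf,290);im=cv2.normalize(im,None,0,255,cv2.NORM_MINMAX)
    k=290/2/hf
    for d in range(-15,16,5):
        x=int(145+d*k)
        cv2.line(im,(x,0),(x,290 if d==0 else 6),(0,0,255),1);cv2.line(im,(0,x),(290 if d==0 else 6,x),(0,0,255),1)
    t.append(im)
cv2.imwrite("pics/r.png",np.vstack([np.hstack(t[:2]),np.hstack(t[2:])]))
E
```

```text
end [512.09742366 130.20207925 101.        ]
end [513.70011204 128.96553952 101.        ]
```

View pics/r.png

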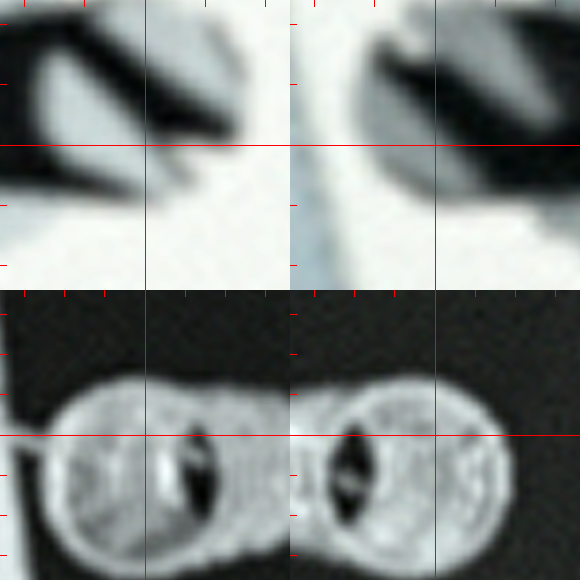

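Both views give consistent sizes: ring 25 mm, end face about 17 mm. They share the same 2.3 mm x offset, which is a mount error that cancels when the opposed views are averaged. That puts the spindle at about (513.0, 129.7) with the slot at about -45° world, and the spring at about (440.6, -246.7). Next I'll find the leg direction and then grasp.

```bash
python3 - <<'E'
from h import *
a=dict(np.load("spr0.npz"));b=dict(np.load("spr1.npz"))
p=onz(a,252.3,216.6,58);q=onz(b,260.9,153.7,58);m=(p+q)/2;ctr=np.array([440.6,-246.65])
d=m[:2]-ctr;leg=np.degrees(np.arctan2(d[1],d[0]));print(p,q,np.hypot(*d),leg)
for c in(a,b):
    P=cloud(c);k=np.hypot(P[...,0]-ctr[0],P[...,1]-ctr[1])<15;print("top z",np.nanpercentile(P[k][:,2],[2,50,98]))
assert 24<np.hypot(*d)<38 and 140<leg<175
yaw=np.radians(leg-90)
np.save("leg.npy",leg)
bot.move_gripper(45,25)
bot.move_to([*ctr,110],down(yaw));bot.servo_line([*ctr,46.5],speed=100)
bot.move_gripper(0,25)
s=bot.read_state();print(s["grip_width"],s["grip_force"],s["ee_pos"])
bot.servo_line([*ctr,150],speed=150)
s=bot.read_state();print(s["grip_width"],s["grip_force"],s["ft_force"],s["clock"])
c=cam("wrist");cv2.imwrite("pics/g.png",c["image"][120:])
E
```

```text
[ 414.52102619 -237.90336721   58.        ] [ 410.44513595 -235.92060845   58.        ] 29.755503878679544 160.89698676263984
top z [  2.34441681 235.89508122 246.8029582 ]
top z [  2.75488685 236.63561277 246.91281272]
24.252809965982955 28.2077046262566 [ 440.76332372 -246.74654519   46.86065408]
24.21070364449849 28.148564603179693 [ 0.45739922  0.16525994 -1.24932194] 12.35
```

View pics/g.png

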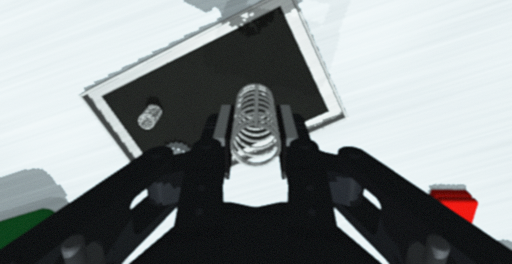

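```bash
python3 - <<'E'
from h import *
x,y=513.0,129.65
yaw=np.radians(45)
def st(t):
    s=bot.read_state();print(t,np.round(s["ee_pos"],2),np.round(s["ft_force"],2),np.round(s["moment"],3),round(s["clock"],2),round(s["grip_width"],1))
bot.servo_line([440.6,-246.65,175],speed=200)
bot.move_to([x,y,165],down(yaw));bot.dwell(.2);st("above")
hit=bot.servo_line([x,y,150],speed=40,until_force=2.5);st(hit)
if not hit:
    hit=bot.servo_line([x,y,141],speed=25,until_force=2.5);st(hit)
if not hit:
    hit=bot.servo_line([x,y,126],speed=20,until_force=2.5);st(hit)
c=cam("side");u,v=map(int,proj(c,(x,y,100)))
cv2.imwrite("pics/s.png",cv2.resize(c["image"][v-50:v+50,u-60:u+60],(720,600),interpolation=cv2.INTER_CUBIC))
E
```

```text
above [513.16 128.93 165.01] [-0.34  0.53 -0.36] [-0.024  0.016 -0.027] 14.3 24.1
False [512.97 129.66 149.82] [-0.55  0.79  1.19] [-0.008  0.009  0.056] 14.82 23.9
False [512.97 129.65 140.93] [-0.39  0.02  0.25] [0.    0.021 0.043] 15.33 24.0
False [513.06 129.65 126.12] [ 0.57  0.31 -0.25] [ 0.02  -0.011 -0.056] 16.23 24.3
```

View pics/s.png

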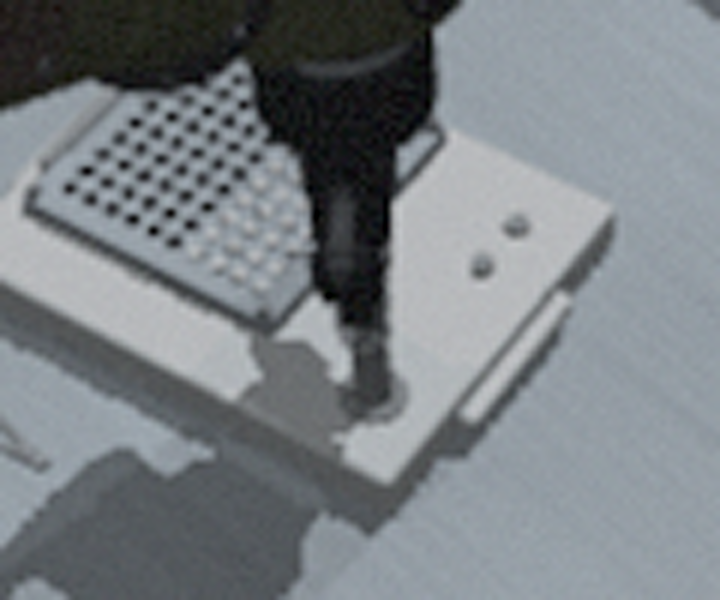

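The spring is over the spindle end. There is no sustained force 10 mm past where the tang should meet the end, so it is in the slot. The leg shows at (300,250), towards the front. I'll push it home.

```bash
python3 - <<'E'
from h import *
x,y=513.0,129.65
def st(t):
    s=bot.read_state();print(t,np.round(s["ee_pos"],2),np.round(s["ft_force"],2),np.round(s["moment"],3),round(s["clock"],2),round(s["grip_width"],1))
hit=False
for z in(110,95,84):
    hit=bot.servo_line([x,y,z],speed=30,until_force=4);st(hit)
    if hit:break
if not hit:
    hit=bot.servo_line([x,y,78],speed=12,until_force=3);bot.dwell(.2);st(hit)
E
```

```text
False [513.08 129.66 110.04] [-0.44  0.62 -0.37] [-0.041  0.042  0.036] 16.97 24.2
False [513.05 129.66  95.02] [ 0.53 -0.71 -1.24] [-0.004  0.021 -0.01 ] 17.62 24.0
False [512.96 129.65  83.89] [-0.39  0.78  1.06] [-0.015 -0.029 -0.012] 18.13 23.8
False [513.07 129.68  78.11] [0.98 1.18 1.83] [ 0.043 -0.118  0.036] 18.98 24.0
```

```bash
python3 - <<'E'
from h import *
x,y=513.0,129.65
def F():
    f=[]
    for _ in range(10): bot.dwell(.02);f.append(bot.read_state()["ft_force"])
    return np.mean(f,0).round(2)
print(78,F())
for z in(76,74):
    h=bot.servo_line([x,y,z],speed=15,until_force=6);print(z,h,F(),bot.read_state()["ee_pos"][2],bot.read_state()["clock"])
E
```

```text
78 [ 0.8  -0.1   2.41]
76 False [0.97 0.17 3.77] 76.07662699583561 19.6
74 False [ 0.61 -0.19  5.07] 74.0489205000618 20.05
```

The force rises 0.67 N/mm with zero at z≈81.5, so the lower end is on the washer. I'll ease back to a light press, release and check.

```bash
python3 - <<'E'
from h import *
x,y=513.0,129.65
bot.servo_line([x,y,80.8],speed=20)
bot.move_gripper(45);bot.dwell(.2)
bot.servo_line([x,y,190],speed=120);bot.dwell(.3)
c=cam("wrist");print(bot.read_state()["clock"])
u,v=map(int,proj(c,(x,y,93)))
a=cv2.resize(c["image"][v-40:v+40,u-40:u+40],(400,400),interpolation=cv2.INTER_CUBIC)
P=cloud(c);k=(np.hypot(P[...,0]-x,P[...,1]-y)<14);print(np.nanmax(P[k][:,2]))
bot.move_to([400,0,300],down(np.radians(45)))
c=cam("side");u,v=map(int,proj(c,(x,y,70)))
b=cv2.resize(c["image"][v-30:v+30,u-30:u+30],(400,400),interpolation=cv2.INTER_CUBIC)
cv2.imwrite("pics/f.png",np.hstack([a,b]));print(bot.read_state()["clock"])
E
```

```text
22.4833
263.7019038465254
23.3667
```

View pics/f.png

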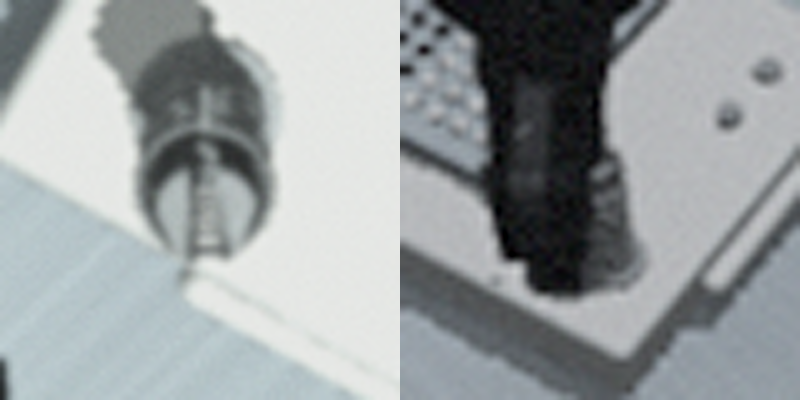

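The left crop shows the coil round the forked end, with the end standing proud of it. The arm hides the right crop, so I'll clear it and check once more.

```bash
python3 - <<'E'
from h import *
x,y=513.0,129.65
bot.move_to([350,300,330],down(np.radians(45)));bot.dwell(.3)
out=[]
for n in("side","top"):
    c=cam(n);u,v=map(int,proj(c,(x,y,70)));h=27
    im=cv2.resize(c["image"][v-h:v+h,u-h:u+h],(400,400),interpolation=cv2.INTER_CUBIC)
    im=cv2.normalize(im,None,0,255,cv2.NORM_MINMAX)
    for p in((x,y,101),(x,y,93),(x,y,37),(x-22.6,y+22.6,92)):
        q=proj(c,p);cv2.circle(im,(int((q[0]-u+h)*400/54),int((q[1]-v+h)*400/54)),4,(0,0,255),1)
    out.append(im)
cv2.imwrite("pics/f2.png",np.hstack(out));print(bot.read_state()["clock"])
E
```

```text
24.9333
```

View pics/f2.png

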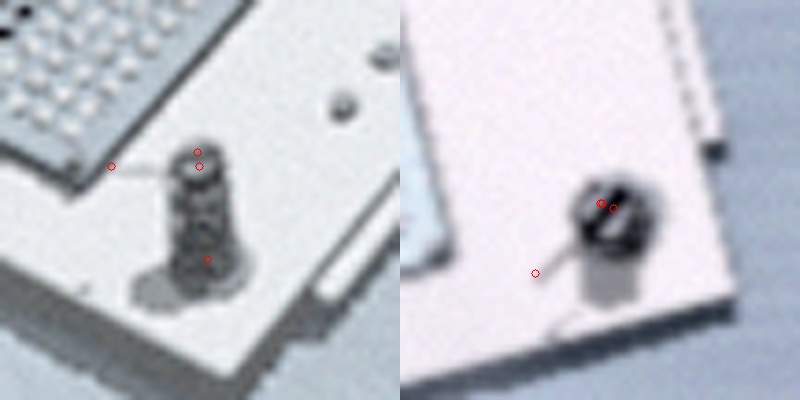

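Both views show the spring upright on the washer, with its top coil below the spindle's end. The leg points to the front: its tip is near (115,167) in the left panel and (540,275) in the right, where predicted.

```bash
python3 -c "
from rig import bot
print(bot.finish_job())"
```

```text
the job is handed in; nothing more can be done
None
```

The lock spring is back on the forked spindle, home on the washer with the tang in the slot and the leg to the front; it is released and the job is handed in at about 25 s, though the judge's verdict was not reported.

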